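# Wedge the rocking tool chest

### The job

The plywood tool chest rocks, because its foot at the near left corner (the corner nearest the wooden wedge) is too short to reach the table. Press down on the lid above that foot to feel it rock, let go, then push the wedge along the table, thin end first, under the short foot until the chest stands level and no longer rocks under your press; do not pick anything up, shove the chest along or disturb the things around it. Finish with a fingertip still pressing down, with about 5 to 10 N, on that same corner of the lid: the program ends while holding this press.

Things in the scene. Friction and masses are not known exactly. Their poses are not given: they have to be found in the camera images.
- chest: plywood tool chest, loose, 1.8 to 2.8 kg, 174 mm (x) by 214 mm (y), flat lid top 95 mm above the table, drawer fronts on its -x face. Origin at table level under its centre; x away from the robot, y left, z up. Underside 16 mm above the table. Domed rubber feet, 24 mm across, at x = +-65, y = +-85 mm; three touch the table, the one at (-65, +85) is short. Level while untouched.
- press_spot (a point): point on top of the lid straight above the short foot, where to press; fixed to the chest at (-65, +85, 95) mm. A press of about 1 to 2 N here tips this corner down until the short foot meets the table (or the wedge); the chest rocks back level when let go.
- foot_spot (a point): point fixed to the chest at (-65, +85, 0) mm, at table level below the centre of the short foot. The short foot's underside is 3.5 to 7.5 mm above the table (differs from start to start, not reported).
- wedge: plain wooden wedge, about 80 g, 150 mm long (its y), 44 mm wide (x); flat underside on the table, top rising evenly from 1.5 mm at the thin end (-y) to 17 mm at the thick end (+y). Origin: centre of the underside. Lies left of the chest, tip pointing at the short foot, 35 to 65 mm short of its centre (8 mm off sideways and 0.12 rad off chest y at most). Friction holds it once under the foot.
- wedge_tip (a point): middle of the wedge's thin edge, on its underside, 75 mm along -y from the wedge's origin
- wedge_butt (a point): middle of the wedge's upright thick end face, 8 mm above the underside, 75 mm along +y from the wedge's origin; push here towards -y of the wedge
- glass_pot: open clear glass pot, 87 mm across, 50 mm high, beyond the wedge; leave alone. Origin under its centre
- jar_white: clear jar of white frit, 87 mm across, 130 mm high, beyond the chest; leave alone. Origin under its centre
- jar_lid: flat black screw lid, 78 mm across, 14 mm high, lying on the near left of the table; leave alone. Origin under its centre
- card_tube: upright open cardboard tube, 90 mm across, 118 mm high, on the near left of the table; leave alone. Origin under its centre

How it is judged:
By the outcome, as a careful person would: the job done as asked, in the order asked, and still so for the second after the job is handed in, while the arm keeps its last pose, push and grip.
It also fails if it takes over 58 s, if anything falls off the work surface, if the arm or the gripper's body presses on something with over 40 N, if the wrist force passes 120 N, or if a joint passes its speed limit or range.

### The arm

A 6-joint arm with a two-finger parallel gripper is mounted at the origin on a cart in front of the work surface, level with it; the furniture and walls round the work are solid. World frame = base frame: x ahead of the robot, y to its left, z up, the work surface at z = 0. Lengths are in m, angles in rad, forces in N, time in s.
With the tool pointing down it reaches from about 0.35 to 0.85 m from the base axis. Payload 8.1 kg.
Tool frame: the origin (TCP) lies at the centre of the arm's flange, where the gripper is bolted on; the fingertips stand 173 mm ahead of it and the grasp point (between the pads) lies 155 mm ahead of it; z points along the fingers, y is the line along which they close (so a half turn about z gives the same grasp; the last joint's range is limited). The gripper opens to 85 mm and grips with 20 to 120 N. Pads are 22 mm wide; open, the fingers measure 114 mm over their backs; the gripper's body (76 mm by 85 mm) begins 54 mm behind the grasp point. The pads swing forward as they close: fully open they stand 13 mm farther back than shut.
Start: joints at [1.157, 0.13, 1.488, -0, 1.523, -0.085], TCP at [0.194, 0.568, 0.405] pointing down, gripper open.
Joint ranges: [-2.96, 2.96], [-0.89, 2.26], [0.02, 2.5], [-1.34, 4.48], [0, 2.73], [-2.66, 2.66]. Speed limits (rad/s): [2.39, 2.39, 2.79, 3.14, 3.14, 3.14].

### API

Orientations are given as a unit quaternion [w, x, y, z].
In Python, from workcell import arm, vision, ticket gives the robot as it stands.
- The arm moves only by the tool servo_tool, never from a script. Its argument "plan" is a list of rows, each an object of numbers: "claw": the opening, from -1 (shut) to 1 (fully open); "dx", "dy", "dz": the shift along the world's x, y, z in units of 30 mm (1.0 is 30 mm); "ax", "ay", "az": the turn, a rotation vector about the world's x, y, z in units of 5 degrees (1.0 is 5 degrees). A call has exactly 10 rows; each row shifts and turns the commanded pose from where the row before left it; what a row does not reach is not made up. A row lasts 1/12 s, in which the tool goes at most 41.7 mm and 7.16 degrees, less where a joint would pass 70% of its speed; a pose out of reach is approached as far as the arm can. A call is refused whole if a number of a shift passes 1 or a number of a turn 1, either way. A call with a gripper value outside its range is refused whole. The fingers move at their own pace and stop on an object; the grip force is fixed at half the most. Time passes only in rows, so rows that do not move let the fingers close, or fill a call up. It gives the time, the measured TCP pose, the force, the opening and the grip force at its end, in the units of the state.
- arm.observe(): the state, without advancing time (a new reading comes with each control period).
- vision.read_camera(name): name is "scene" or "top" or "wrist"; returns the picture (384x512x3 uint8, red, green, blue); there is no depth.
- vision.get_calibration(name): a dict with "K" (3x3 intrinsics, pixels), "rvec" (rotation vector, rad) and "tvec" (3), from world to camera coordinates, as OpenCV has them. Camera axes: x right, y down, z forward; pixel columns grow to the right and rows downward; lengths in m; the calibration is good to about 2 mm. A picture is of the moment at which its call begins: read the wrist's pose just before it. get_calibration takes no time and is no camera call; for the wrist camera it gives the pose at the moment of the call.
- ticket.job_done(): hands the job in; it is judged then, once.
Trained networks look in the newest picture that a camera, given by its name, has taken for a name from the list of things; names that differ only in an ending like _2 or _b are one class to them, and where a whole thing is asked for, a point or a joint stands for the part that bears it (a point fixed in the world has none). Each returns a list of dicts, best first, with "score" (0 to 1); they miss things now and then, are a little off and sometimes report something else, mostly with a low value. They report only what shows in the picture. A call takes as long as a camera call.
- vision.cut_out(camera, target): "mask" (384x512 bool, what is visible of it) and "box" ([left, top, width, height] in pixels, round what is visible of it).
The state is a dict: "time_s": time; "qpos": joint angles; "qvel": joint speeds; "effort": joint torques, N m; "position": TCP position; "ee_rot": TCP orientation; "wrist_force": force on the tool from outside, world axes, zero at the start; "ft_torque": the same for the moment, N m; "grip_width": finger opening in m; "gripper_force": force on a finger pad.
Only numpy, scipy, OpenCV 4.12 (cv2) and the standard library are available. Lean on these libraries where they do the work, as an engineer would, in place of code of your own. Each camera call takes 0.05 s, during which the arm holds its last target. There are 200 camera calls.

## Working session

There is one attempt and no reset: what is moved stays moved. The work goes in short steps, Python scripts to look and compute and a tool call to move; the robot and the scene stay as the last step left them, time stands still between calls to the robot, and variables do not carry over. Pictures are saved under pics/ and viewed, at most 10 in all, crops included, and the job is handed in when it is done.

Besides the shell and the picture viewer there is one more tool, called after "Call:" as name(argument=value, ...) on one line, values as JSON. servo_tool: Moves the arm, as the interface text tells. Its arguments: {"type":"object","properties":{"plan":{"type":"array"}},"required":["plan"]}

```bash
mkdir -p pics
python3 - <<'E'
from workcell import arm, vision
import cv2, numpy as np
s=arm.observe();print({k:np.round(v,3).tolist() for k,v in s.items()})
ims=[]
for c in ["scene","top"]:
    im=vision.read_camera(c);ims.append(im)
    k=vision.get_calibration(c);print(c,np.round(k["K"],1).tolist(),np.round(k["rvec"],4).tolist(),np.round(k["tvec"],4).tolist())
    for t in ["chest","wedge","wedge_tip","glass_pot","card_tube"]:
        for r in vision.cut_out(c,t)[:2]: print(c,t,round(r["score"],2),r["box"])
    cv2.imwrite(f"pics/{c}0.png",im[:,:,::-1])
E
```

```text
{'time_s': 0.0, 'qpos': [1.157, 0.131, 1.489, -0.0, 1.523, -0.085], 'qvel': [-0.001, -0.001, 0.0, 0.0, 0.001, 0.0], 'effort': [0.002, -56.939, -50.056, 0.0, 0.015, -0.0], 'position': [0.194, 0.568, 0.404], 'ee_rot': [-0.0, 0.164, 0.987, -0.001], 'wrist_force': [0.475, 0.057, 0.464], 'ft_torque': [0.014, -0.004, 0.001], 'gripper_force': 0.0, 'grip_width': 0.085}
scene [[409.9, 0.0, 258.7], [0.0, 409.9, 188.1], [0.0, 0.0, 1.0]] [0.4211, -2.9101, 0.8318] [0.5628, 0.2, 1.0549]
scene chest 0.92 [233.2, 62.1, 81.8, 78.9]
scene wedge 0.92 [242.2, 147.2, 39.2, 41.7]
scene wedge_tip 0.84 [243.2, 145.0, 33.3, 46.4]
scene glass_pot 0.93 [184.9, 146.4, 27.6, 37.3]
scene card_tube 0.94 [272.8, 294.8, 45.5, 55.5]
scene card_tube 0.56 [245.4, 145.9, 31.0, 43.1]
top [[418.1, 0.0, 256.8], [0.0, 418.1, 195.7], [0.0, 0.0, 1.0]] [2.1611, -2.1046, 0.1796] [-0.0387, 0.5855, 1.1545]
top chest 0.89 [333.5, 140.8, 88.7, 75.3]
top wedge 0.86 [270.7, 176.7, 49.1, 22.9]
top wedge_tip 0.63 [270.8, 176.9, 49.1, 23.7]
top glass_pot 0.66 [262.1, 114.7, 31.0, 32.1]
top glass_pot 0.65 [335.3, 140.9, 88.0, 75.2]
top card_tube 0.79 [121.1, 232.7, 42.5, 32.8]
```

Run:
```python
import cv2
a=cv2.imread("pics/top0.png")[90:260,240:440]
cv2.imwrite("pics/topcrop.png",cv2.resize(a,None,fx=3.5,fy=3.5,interpolation=cv2.INTER_CUBIC))
```

```text
(no output)
```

View pics/top0.png

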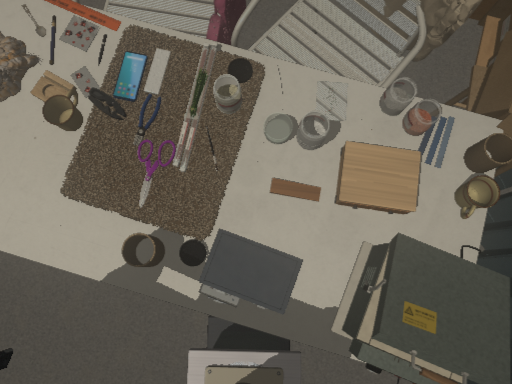

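View pics/topcrop.png

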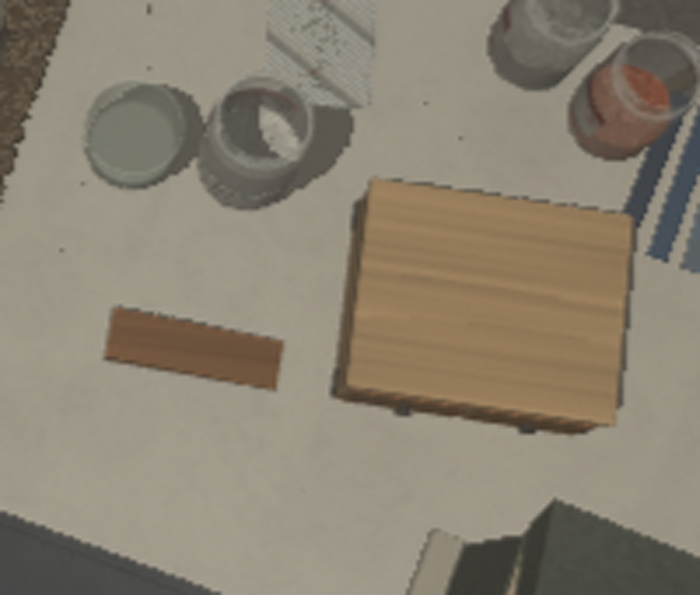

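View pics/scene0.png

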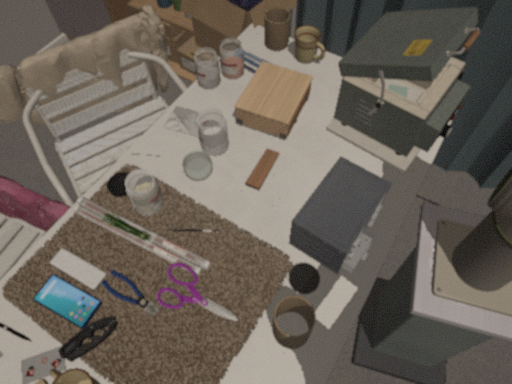

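The pictures show the chest lid with corners near crop px (370,180), (635,215), (615,425), (345,390). The wedge corners are near (117,307), (283,341), (275,389), (105,359), with its thin end pointing at the chest. Next I back-project the masks.

```bash
cat > h.py <<'E'
from workcell import arm, vision
import cv2, numpy as np
from scipy.optimize import least_squares
def proj(c,P):
    k=vision.get_calibration(c); return cv2.projectPoints(np.float64(P).reshape(-1,1,3),np.array(k["rvec"]),np.array(k["tvec"]),np.array(k["K"]),None)[0].reshape(-1,2)
def back(c,px,z):
    k=vision.get_calibration(c);R=cv2.Rodrigues(np.array(k["rvec"]))[0];t=np.array(k["tvec"])
    out=[]
    for p,zz in zip(px,np.broadcast_to(z,len(px))):
        d=R.T@np.linalg.solve(np.array(k["K"]),[p[0],p[1],1]);o=-R.T@t;out.append(o+d*(zz-o[2])/d[2])
    return np.array(out)
def box(x,y,th,L):  # world from local pts
    c,s=np.cos(th),np.sin(th);L=np.asarray(L,float)
    return np.c_[x+c*L[:,0]-s*L[:,1],y+s*L[:,0]+c*L[:,1],L[:,2]]
CH=[[sx*.087,sy*.107,z] for z in(.016,.095) for sx in(-1,1) for sy in(-1,1)]
WE=[[sx*.022,sy*.075,z] for sx in(-1,1) for sy,z in((-1,0),(-1,.0015),(1,0),(1,.017))]
def fit(c,mask,L,p0):
    """Fit (x,y,yaw) by matching hull silhouette of model to mask (soft edge distance)."""
    m=mask.astype(np.uint8); cs=max(cv2.findContours(m,cv2.RETR_EXTERNAL,cv2.CHAIN_APPROX_NONE)[0],key=cv2.contourArea).reshape(-1,2).astype(float)
    def f(p):
        h=cv2.convexHull(proj(c,box(*p,L)).astype(np.float32))
        return [cv2.pointPolygonTest(h,(float(a),float(b)),True)-.5 for a,b in cs]
    r=least_squares(f,p0,loss="soft_l1",f_scale=.7,diff_step=1e-3,x_scale=[.01,.01,.05])
    return r.x,np.sqrt(np.mean(np.square(f(r.x))))
E
python3 - <<'E'
from h import *
px=np.array([[370,180],[635,215],[615,425],[345,390]])/3.5+[240,90]
c=back("top",px,.095);print("lid",c.round(3).tolist(),c.mean(0).round(3),np.linalg.norm(c-np.roll(c,-1,0),axis=1).round(3))
wp=np.array([[117,307],[283,341],[275,389],[105,359]])/3.5+[240,90]
w=back("top",wp,[.017,.0015,.0015,.017]);print("wedge",w.round(3).tolist(),w.mean(0).round(3))
yc=c[0]+c[3]-c[1]-c[2];yw=w[0]+w[3]-w[1]-w[2]
tc,tw=[np.arctan2(-v[0],v[1]) for v in(yc,yw)];print("yaw",tc,tw)
for cam in("top","scene"):
    vision.read_camera(cam)
    for n,L,p in(("chest",CH,[*c.mean(0)[:2],tc]),("wedge",WE,[*w.mean(0)[:2],tw])):
        m=vision.cut_out(cam,n)[0]["mask"];q,e=fit(cam,m,L,p);print(cam,n,q.round(4),round(e,2))
print(proj("top",[[.194,.568,.3],[0,0,0]]),proj("scene",[[.194,.568,.3]]))
for n,h in(("glass_pot",.0),("jar_lid",.0),("card_tube",0.),("jar_white",0)):
    for r in vision.cut_out("scene",n)[:1]:
        l,t,ww,hh=r["box"];print(n,r["score"],back("scene",[[l+ww/2,t+hh*.7]],h).round(3))
E
```

```text
lid [[0.741, -0.271, 0.095], [0.718, -0.484, 0.095], [0.546, -0.462, 0.095], [0.568, -0.25, 0.095]] [ 0.643 -0.367  0.095] [0.215 0.173 0.213 0.174]
wedge [[0.647, -0.071, 0.017], [0.625, -0.215, 0.002], [0.583, -0.208, 0.002], [0.602, -0.062, 0.017]] [ 0.614 -0.139  0.009]
yaw -0.10713900917500192 -0.14411917415936099
top chest [ 0.6464 -0.3663 -0.1184] 0.54
top wedge [ 0.6169 -0.1368 -0.1431] 0.42
scene chest [ 0.646  -0.3642 -0.1173] 0.68
scene wedge [ 0.6153 -0.1358 -0.1521] 0.41
[[-24.59494557 349.74002294]
 [242.75224018 407.70473818]] [[419.19799709 533.0716193 ]]
glass_pot 0.8 [[ 0.799 -0.072  0.   ]]
jar_lid 0.78 [[0.416 0.176 0.   ]]
card_tube 0.84 [[0.411 0.297 0.   ]]
jar_white 0.57 [[ 0.801 -0.198  0.   ]]
```

Poses agree between the two cameras: the foot and press spot are at about (0.5915, -0.273), and the wedge butt at (0.627, -0.062) with yaw -0.147. I'll move over the press spot with the gripper closing.

Call:
servo_tool(plan=[{"dx": 0.47,"dy": -1,"dz": 0,"ax": 0,"ay": 0,"az": 0.21,"claw": -1},{"dx": 0.47,"dy": -1,"dz": 0,"ax": 0,"ay": 0,"az": 0.21,"claw": -1},{"dx": 0.47,"dy": -1,"dz": 0,"ax": 0,"ay": 0,"az": 0.21,"claw": -1},{"dx": 0.47,"dy": -1,"dz": 0,"ax": 0,"ay": 0,"az": 0.21,"claw": -1},{"dx": 0.47,"dy": -1,"dz": 0,"ax": 0,"ay": 0,"az": 0.21,"claw": -1},{"dx": 0.47,"dy": -1,"dz": 0,"ax": 0,"ay": 0,"az": 0.21,"claw": -1},{"dx": 0.47,"dy": -1,"dz": 0,"ax": 0,"ay": 0,"az": 0.21,"claw": -1},{"dx": 0.47,"dy": -1,"dz": 0,"ax": 0,"ay": 0,"az": 0.21,"claw": -1},{"dx": 0.47,"dy": -1,"dz": 0,"ax": 0,"ay": 0,"az": 0.21,"claw": -1},{"dx": 0.47,"dy": -1,"dz": 0,"ax": 0,"ay": 0,"az": 0.21,"claw": -1}])

```text
time_s: 1.93
position: [0.335, 0.2664, 0.4049]
ee_rot: [0.0, 0.072, 0.997, 0.0]
wrist_force: [0.2, -0.1, 0.3]
grip_width: 0.0
gripper_force: 0.0
```

Call:
servo_tool(plan=[{"dx": 0.47,"dy": -1,"dz": 0,"ax": 0,"ay": 0,"az": 0,"claw": -1},{"dx": 0.47,"dy": -1,"dz": 0,"ax": 0,"ay": 0,"az": 0,"claw": -1},{"dx": 0.47,"dy": -1,"dz": 0,"ax": 0,"ay": 0,"az": 0,"claw": -1},{"dx": 0.47,"dy": -1,"dz": 0,"ax": 0,"ay": 0,"az": 0,"claw": -1},{"dx": 0.47,"dy": -1,"dz": 0,"ax": 0,"ay": 0,"az": 0,"claw": -1},{"dx": 0.47,"dy": -1,"dz": 0,"ax": 0,"ay": 0,"az": 0,"claw": -1},{"dx": 0.47,"dy": -1,"dz": 0,"ax": 0,"ay": 0,"az": 0,"claw": -1},{"dx": 0.47,"dy": -1,"dz": 0,"ax": 0,"ay": 0,"az": 0,"claw": -1},{"dx": 0.47,"dy": -1,"dz": 0,"ax": 0,"ay": 0,"az": 0,"claw": -1},{"dx": 0.47,"dy": -1,"dz": 0,"ax": 0,"ay": 0,"az": 0,"claw": -1}])

```text
time_s: 2.77
position: [0.4761, -0.0339, 0.4049]
ee_rot: [0.0, 0.073, 0.997, -0.0]
wrist_force: [0.3, 0.2, 0.6]
grip_width: -0.0
gripper_force: 0.0
```

Call:
servo_tool(plan=[{"dx": 0.43,"dy": -0.885,"dz": 0,"ax": 0,"ay": 0,"az": 0,"claw": -1},{"dx": 0.43,"dy": -0.885,"dz": -0.1,"ax": 0,"ay": 0,"az": 0,"claw": -1},{"dx": 0.43,"dy": -0.885,"dz": -0.3,"ax": 0,"ay": 0,"az": 0,"claw": -1},{"dx": 0.43,"dy": -0.885,"dz": -0.4,"ax": 0,"ay": 0,"az": 0,"claw": -1},{"dx": 0.43,"dy": -0.885,"dz": -0.5,"ax": 0,"ay": 0,"az": 0,"claw": -1},{"dx": 0.43,"dy": -0.885,"dz": -0.6,"ax": 0,"ay": 0,"az": 0,"claw": -1},{"dx": 0.43,"dy": -0.885,"dz": -0.6,"ax": 0,"ay": 0,"az": 0,"claw": -1},{"dx": 0.43,"dy": -0.885,"dz": -0.6,"ax": 0,"ay": 0,"az": 0,"claw": -1},{"dx": 0.41,"dy": -0.885,"dz": -0.6,"ax": 0,"ay": 0,"az": 0,"claw": -1},{"dx": 0,"dy": 0,"dz": -0.2,"ax": 0,"ay": 0,"az": 0,"claw": -1}])

```text
time_s: 3.6
position: [0.591, -0.2749, 0.2829]
ee_rot: [-0.002, 0.074, 0.997, 0.0]
wrist_force: [0.1, 0.6, -0.7]
grip_width: -0.0003
gripper_force: 0.0
```

Run:
```python
from h import *
s=arm.observe();print(s["position"].round(4) if hasattr(s["position"],"round") else s["position"],s["wrist_force"],s["qpos"])
im=vision.read_camera("top");cv2.imwrite("pics/t1.png",cv2.resize(im[100:300,200:467,::-1],None,fx=3,fy=3))
for n,L,p in(("chest",CH,[.646,-.365,-.118]),("wedge",WE,[.616,-.1363,-.147])):
    q,e=fit("top",vision.cut_out("top",n)[0]["mask"],L,p);print(n,q.round(4),e)
```

```text
[ 0.591  -0.2749  0.2829] [ 0.14718145  0.5626057  -0.74163042] [-5.13651044e-01  3.52098565e-01  1.45650304e+00 -1.37028295e-03
  1.33695274e+00 -1.93571988e+00]
chest [ 0.6658 -0.3053 -0.2304] 5.290620261748521
wedge [ 0.6168 -0.1351 -0.1575] 0.4490186144325975
```

View pics/t1.png

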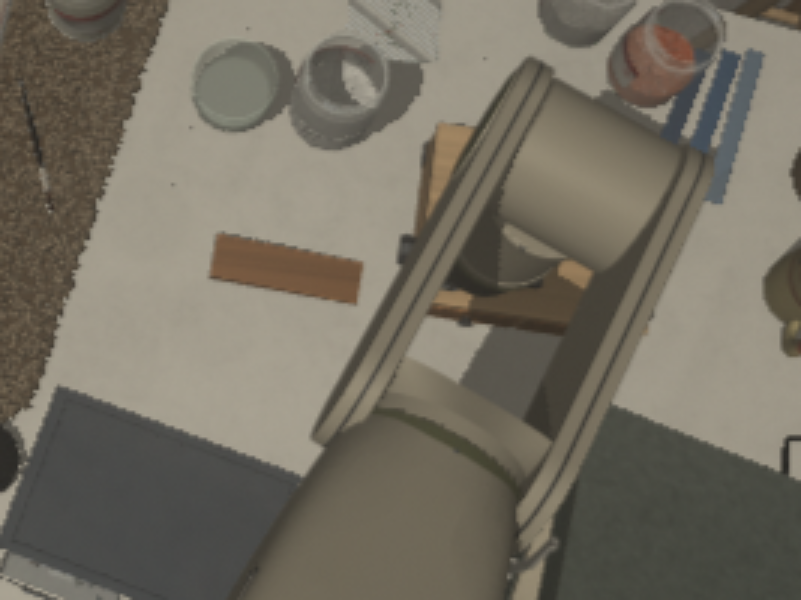

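The arm hides most of the chest but the wedge at (285,268) hasn't moved. I'll press down gradually, watching force and height.

Call:
servo_tool(plan=[{"dx": 0,"dy": 0.05,"dz": -0.1,"claw": -1},{"dx": 0,"dy": 0,"dz": -0.1,"claw": -1},{"dx": 0,"dy": 0,"dz": -0.1,"claw": -1},{"dx": 0,"dy": 0,"dz": -0.06,"claw": -1},{"dx": 0,"dy": 0,"dz": -0.02,"claw": -1},{"dx": 0,"dy": 0,"dz": 0,"claw": -1},{"dx": 0,"dy": 0,"dz": 0,"claw": -1},{"dx": 0,"dy": 0,"dz": 0,"claw": -1},{"dx": 0,"dy": 0,"dz": 0,"claw": -1},{"dx": 0,"dy": 0,"dz": 0,"claw": -1}])

```text
validation failed for argument at $.pl...
```

Call:
servo_tool(plan=[{"dz": -0.02,"claw": -1},{"dz": -0.02,"claw": -1},{"dz": -0.02,"claw": -1},{"dz": -0.02,"claw": -1},{"dz": -0.02,"claw": -1},{"dz": 0,"claw": -1},{"dz": 0,"claw": -1},{"dz": 0,"claw": -1},{"dz": 0,"claw": -1},{"dz": 0,"claw": -1}])

```text
validation failed for argument at $.pl...
```

All seven keys are required in each row.

Call:
servo_tool(plan=[{"dx": 0,"dy": 0.05,"dz": -0.1,"ax": 0,"ay": 0,"az": 0,"claw": -1},{"dx": 0,"dy": 0,"dz": -0.1,"ax": 0,"ay": 0,"az": 0,"claw": -1},{"dx": 0,"dy": 0,"dz": -0.1,"ax": 0,"ay": 0,"az": 0,"claw": -1},{"dx": 0,"dy": 0,"dz": -0.06,"ax": 0,"ay": 0,"az": 0,"claw": -1},{"dx": 0,"dy": 0,"dz": -0.02,"ax": 0,"ay": 0,"az": 0,"claw": -1},{"dx": 0,"dy": 0,"dz": 0,"ax": 0,"ay": 0,"az": 0,"claw": -1},{"dx": 0,"dy": 0,"dz": 0,"ax": 0,"ay": 0,"az": 0,"claw": -1},{"dx": 0,"dy": 0,"dz": 0,"ax": 0,"ay": 0,"az": 0,"claw": -1},{"dx": 0,"dy": 0,"dz": 0,"ax": 0,"ay": 0,"az": 0,"claw": -1},{"dx": 0,"dy": 0,"dz": 0,"ax": 0,"ay": 0,"az": 0,"claw": -1}])

```text
time_s: 4.58
position: [0.5912, -0.2697, 0.2764]
ee_rot: [0.0, 0.073, 0.997, -0.0]
wrist_force: [-0.0, -0.0, 0.8]
grip_width: -0.0
gripper_force: 0.0
```

Call:
servo_tool(plan=[{"dx": 0,"dy": -0.1,"dz": -0.1,"ax": 0,"ay": 0,"az": 0,"claw": -1},{"dx": 0,"dy": 0,"dz": -0.06,"ax": 0,"ay": 0,"az": 0,"claw": -1},{"dx": 0,"dy": 0,"dz": -0.04,"ax": 0,"ay": 0,"az": 0,"claw": -1},{"dx": 0,"dy": 0,"dz": -0.03,"ax": 0,"ay": 0,"az": 0,"claw": -1},{"dx": 0,"dy": 0,"dz": -0.02,"ax": 0,"ay": 0,"az": 0,"claw": -1},{"dx": 0,"dy": 0,"dz": 0,"ax": 0,"ay": 0,"az": 0,"claw": -1},{"dx": 0,"dy": 0,"dz": 0,"ax": 0,"ay": 0,"az": 0,"claw": -1},{"dx": 0,"dy": 0,"dz": 0,"ax": 0,"ay": 0,"az": 0,"claw": -1},{"dx": 0,"dy": 0,"dz": 0,"ax": 0,"ay": 0,"az": 0,"claw": -1},{"dx": 0,"dy": 0,"dz": 0,"ax": 0,"ay": 0,"az": 0,"claw": -1}])

```text
time_s: 5.42
position: [0.5913, -0.2726, 0.2689]
ee_rot: [0.0, 0.073, 0.997, -0.0]
wrist_force: [0.1, 0.1, -0.5]
grip_width: 0.0
gripper_force: 0.0
```

Call:
servo_tool(plan=[{"dx": 0,"dy": 0,"dz": -0.02,"ax": 0,"ay": 0,"az": 0,"claw": -1},{"dx": 0,"dy": 0,"dz": -0.02,"ax": 0,"ay": 0,"az": 0,"claw": -1},{"dx": 0,"dy": 0,"dz": -0.02,"ax": 0,"ay": 0,"az": 0,"claw": -1},{"dx": 0,"dy": 0,"dz": -0.02,"ax": 0,"ay": 0,"az": 0,"claw": -1},{"dx": 0,"dy": 0,"dz": -0.02,"ax": 0,"ay": 0,"az": 0,"claw": -1},{"dx": 0,"dy": 0,"dz": 0,"ax": 0,"ay": 0,"az": 0,"claw": -1},{"dx": 0,"dy": 0,"dz": 0,"ax": 0,"ay": 0,"az": 0,"claw": -1},{"dx": 0,"dy": 0,"dz": 0,"ax": 0,"ay": 0,"az": 0,"claw": -1},{"dx": 0,"dy": 0,"dz": 0,"ax": 0,"ay": 0,"az": 0,"claw": -1},{"dx": 0,"dy": 0,"dz": 0,"ax": 0,"ay": 0,"az": 0,"claw": -1}])

```text
time_s: 6.25
position: [0.5913, -0.2725, 0.2658]
ee_rot: [0.0, 0.073, 0.997, 0.0]
wrist_force: [-1.3, 2.4, 3.0]
grip_width: 0.0001
gripper_force: 1.6
```

Call:
servo_tool(plan=[{"dx": 0,"dy": 0,"dz": -0.02,"ax": 0,"ay": 0,"az": 0,"claw": -1},{"dx": 0,"dy": 0,"dz": -0.02,"ax": 0,"ay": 0,"az": 0,"claw": -1},{"dx": 0,"dy": 0,"dz": -0.01,"ax": 0,"ay": 0,"az": 0,"claw": -1},{"dx": 0,"dy": 0,"dz": 0,"ax": 0,"ay": 0,"az": 0,"claw": -1},{"dx": 0,"dy": 0,"dz": 0,"ax": 0,"ay": 0,"az": 0,"claw": -1},{"dx": 0,"dy": 0,"dz": 0,"ax": 0,"ay": 0,"az": 0,"claw": -1},{"dx": 0,"dy": 0,"dz": 0,"ax": 0,"ay": 0,"az": 0,"claw": -1},{"dx": 0,"dy": 0,"dz": 0,"ax": 0,"ay": 0,"az": 0,"claw": -1},{"dx": 0,"dy": 0,"dz": 0,"ax": 0,"ay": 0,"az": 0,"claw": -1},{"dx": 0,"dy": 0,"dz": 0,"ax": 0,"ay": 0,"az": 0,"claw": -1}])

```text
time_s: 7.08
position: [0.5912, -0.2726, 0.2643]
ee_rot: [0.0, 0.073, 0.997, -0.0]
wrist_force: [-1.0, 0.5, 1.4]
grip_width: -0.0001
gripper_force: 0.9
```

Call:
servo_tool(plan=[{"dx": 0,"dy": 0,"dz": -0.02,"ax": 0,"ay": 0,"az": 0,"claw": -1},{"dx": 0,"dy": 0,"dz": -0.01,"ax": 0,"ay": 0,"az": 0,"claw": -1},{"dx": 0,"dy": 0,"dz": 0,"ax": 0,"ay": 0,"az": 0,"claw": -1},{"dx": 0,"dy": 0,"dz": 0,"ax": 0,"ay": 0,"az": 0,"claw": -1},{"dx": 0,"dy": 0,"dz": 0,"ax": 0,"ay": 0,"az": 0,"claw": -1},{"dx": 0,"dy": 0,"dz": 0,"ax": 0,"ay": 0,"az": 0,"claw": -1},{"dx": 0,"dy": 0,"dz": 0,"ax": 0,"ay": 0,"az": 0,"claw": -1},{"dx": 0,"dy": 0,"dz": 0,"ax": 0,"ay": 0,"az": 0,"claw": -1},{"dx": 0,"dy": 0,"dz": 0,"ax": 0,"ay": 0,"az": 0,"claw": -1},{"dx": 0,"dy": 0,"dz": 0,"ax": 0,"ay": 0,"az": 0,"claw": -1}])

```text
time_s: 7.92
position: [0.5912, -0.2726, 0.2634]
ee_rot: [-0.0, 0.073, 0.997, 0.0]
wrist_force: [-1.8, 2.0, 2.9]
grip_width: -0.0003
gripper_force: 1.5
```

Call:
servo_tool(plan=[{"dx": 0,"dy": 0,"dz": -0.02,"ax": 0,"ay": 0,"az": 0,"claw": -1},{"dx": 0,"dy": 0,"dz": -0.01,"ax": 0,"ay": 0,"az": 0,"claw": -1},{"dx": 0,"dy": 0,"dz": 0,"ax": 0,"ay": 0,"az": 0,"claw": -1},{"dx": 0,"dy": 0,"dz": 0,"ax": 0,"ay": 0,"az": 0,"claw": -1},{"dx": 0,"dy": 0,"dz": 0,"ax": 0,"ay": 0,"az": 0,"claw": -1},{"dx": 0,"dy": 0,"dz": 0,"ax": 0,"ay": 0,"az": 0,"claw": -1},{"dx": 0,"dy": 0,"dz": 0,"ax": 0,"ay": 0,"az": 0,"claw": -1},{"dx": 0,"dy": 0,"dz": 0,"ax": 0,"ay": 0,"az": 0,"claw": -1},{"dx": 0,"dy": 0,"dz": 0,"ax": 0,"ay": 0,"az": 0,"claw": -1},{"dx": 0,"dy": 0,"dz": 0,"ax": 0,"ay": 0,"az": 0,"claw": -1}])

```text
time_s: 8.75
position: [0.5912, -0.2726, 0.2625]
ee_rot: [0.0, 0.073, 0.997, -0.0]
wrist_force: [-0.3, 0.7, 1.6]
grip_width: -0.0001
gripper_force: 0.8
```

Call:
servo_tool(plan=[{"dx": 0,"dy": 0,"dz": -0.02,"ax": 0,"ay": 0,"az": 0,"claw": -1},{"dx": 0,"dy": 0,"dz": -0.01,"ax": 0,"ay": 0,"az": 0,"claw": -1},{"dx": 0,"dy": 0,"dz": 0,"ax": 0,"ay": 0,"az": 0,"claw": -1},{"dx": 0,"dy": 0,"dz": 0,"ax": 0,"ay": 0,"az": 0,"claw": -1},{"dx": 0,"dy": 0,"dz": 0,"ax": 0,"ay": 0,"az": 0,"claw": -1},{"dx": 0,"dy": 0,"dz": 0,"ax": 0,"ay": 0,"az": 0,"claw": -1},{"dx": 0,"dy": 0,"dz": 0,"ax": 0,"ay": 0,"az": 0,"claw": -1},{"dx": 0,"dy": 0,"dz": 0,"ax": 0,"ay": 0,"az": 0,"claw": -1},{"dx": 0,"dy": 0,"dz": 0,"ax": 0,"ay": 0,"az": 0,"claw": -1},{"dx": 0,"dy": 0,"dz": 0,"ax": 0,"ay": 0,"az": 0,"claw": -1}])

```text
time_s: 9.58
position: [0.5912, -0.2725, 0.2618]
ee_rot: [-0.0, 0.073, 0.997, 0.0]
wrist_force: [-2.0, 1.9, 4.8]
grip_width: -0.0004
gripper_force: 2.8
```

Call:
servo_tool(plan=[{"dx": 0,"dy": 0,"dz": -0.02,"ax": 0,"ay": 0,"az": 0,"claw": -1},{"dx": 0,"dy": 0,"dz": -0.01,"ax": 0,"ay": 0,"az": 0,"claw": -1},{"dx": 0,"dy": 0,"dz": 0,"ax": 0,"ay": 0,"az": 0,"claw": -1},{"dx": 0,"dy": 0,"dz": 0,"ax": 0,"ay": 0,"az": 0,"claw": -1},{"dx": 0,"dy": 0,"dz": 0,"ax": 0,"ay": 0,"az": 0,"claw": -1},{"dx": 0,"dy": 0,"dz": 0,"ax": 0,"ay": 0,"az": 0,"claw": -1},{"dx": 0,"dy": 0,"dz": 0,"ax": 0,"ay": 0,"az": 0,"claw": -1},{"dx": 0,"dy": 0,"dz": 0,"ax": 0,"ay": 0,"az": 0,"claw": -1},{"dx": 0,"dy": 0,"dz": 0,"ax": 0,"ay": 0,"az": 0,"claw": -1},{"dx": 0,"dy": 0,"dz": 0,"ax": 0,"ay": 0,"az": 0,"claw": -1}])

```text
time_s: 10.42
position: [0.5912, -0.2725, 0.2617]
ee_rot: [0.0, 0.073, 0.997, -0.0]
wrist_force: [-5.8, 4.1, 10.5]
grip_width: -0.0002
gripper_force: 5.2
```

The foot bottomed at TCP z of about 0.2618, against about 0.268 level, so the gap is about 6 mm. I'll let go and move behind the butt.

Call:
servo_tool(plan=[{"dx": 0,"dy": 0,"dz": 0.2,"ax": 0,"ay": 0,"az": 0,"claw": -1},{"dx": 0,"dy": 0,"dz": 0.5,"ax": 0,"ay": 0,"az": 0,"claw": -1},{"dx": 0,"dy": 0,"dz": 0.8,"ax": 0,"ay": 0,"az": 0,"claw": -1},{"dx": 0.15,"dy": 0.8,"dz": 0,"ax": 0,"ay": 0,"az": 0,"claw": -1},{"dx": 0.15,"dy": 0.9,"dz": 0,"ax": 0,"ay": 0,"az": 0,"claw": -1},{"dx": 0.15,"dy": 0.9,"dz": 0,"ax": 0,"ay": 0,"az": 0,"claw": -1},{"dx": 0.15,"dy": 0.9,"dz": 0,"ax": 0,"ay": 0,"az": 0,"claw": -1},{"dx": 0.15,"dy": 0.9,"dz": 0,"ax": 0,"ay": 0,"az": 0,"claw": -1},{"dx": 0.15,"dy": 0.9,"dz": 0,"ax": 0,"ay": 0,"az": 0,"claw": -1},{"dx": 0.15,"dy": 0.9,"dz": 0,"ax": 0,"ay": 0,"az": 0,"claw": -1}])

```text
time_s: 11.25
position: [0.6229, -0.0855, 0.3056]
ee_rot: [0.0, 0.073, 0.997, -0.0]
wrist_force: [-0.6, 0.9, -0.7]
grip_width: -0.0002
gripper_force: 0.0
```

Call:
servo_tool(plan=[{"dx": 0.15,"dy": 0.9,"dz": 0,"ax": 0,"ay": 0,"az": 0,"claw": -1},{"dx": 0.15,"dy": 0.9,"dz": 0,"ax": 0,"ay": 0,"az": 0,"claw": -1},{"dx": 0.05,"dy": 0.35,"dz": -0.2,"ax": 0,"ay": 0,"az": 0,"claw": -1},{"dx": 0,"dy": 0,"dz": -0.6,"ax": 0,"ay": 0,"az": 0,"claw": -1},{"dx": 0,"dy": 0,"dz": -0.8,"ax": 0,"ay": 0,"az": 0,"claw": -1},{"dx": 0,"dy": 0,"dz": -0.8,"ax": 0,"ay": 0,"az": 0,"claw": -1},{"dx": 0,"dy": 0,"dz": -0.6,"ax": 0,"ay": 0,"az": 0,"claw": -1},{"dx": 0,"dy": 0,"dz": -0.4,"ax": 0,"ay": 0,"az": 0,"claw": -1},{"dx": 0,"dy": 0,"dz": 0,"ax": 0,"ay": 0,"az": 0,"claw": -1},{"dx": 0,"dy": 0,"dz": 0,"ax": 0,"ay": 0,"az": 0,"claw": -1}])

```text
time_s: 12.08
position: [0.633, -0.0224, 0.2031]
ee_rot: [-0.001, 0.073, 0.997, -0.0]
wrist_force: [0.4, 0.3, -0.3]
grip_width: -0.0003
gripper_force: 0.0
```

Run:
```python
from h import *
s=arm.observe();print(s["position"].round(4),s["wrist_force"].round(2))
vision.read_camera("scene")
for n,L,p in(("chest",CH,[.646,-.365,-.118]),("wedge",WE,[.616,-.1363,-.147])):
    r=vision.cut_out("scene",n)[0];q,e=fit("scene",r["mask"],L,p);print(n,r["score"],q.round(4),e)
```

```text
[ 0.633  -0.0224  0.2031] [ 0.37  0.32 -0.26]Traceback (most recent call last):
  File "<stdin>", line 5, in <module>
IndexError: list index out of range
```

Call:
servo_tool(plan=[{"dx": 0,"dy": 0,"dz": -0.4,"ax": 0,"ay": 0,"az": 0,"claw": -1},{"dx": 0,"dy": 0,"dz": -0.4,"ax": 0,"ay": 0,"az": 0,"claw": -1},{"dx": -0.044,"dy": -0.3,"dz": 0,"ax": 0,"ay": 0,"az": 0,"claw": -1},{"dx": -0.03,"dy": -0.2,"dz": 0,"ax": 0,"ay": 0,"az": 0,"claw": -1},{"dx": -0.03,"dy": -0.2,"dz": 0,"ax": 0,"ay": 0,"az": 0,"claw": -1},{"dx": -0.03,"dy": -0.2,"dz": 0,"ax": 0,"ay": 0,"az": 0,"claw": -1},{"dx": -0.03,"dy": -0.2,"dz": 0,"ax": 0,"ay": 0,"az": 0,"claw": -1},{"dx": -0.03,"dy": -0.2,"dz": 0,"ax": 0,"ay": 0,"az": 0,"claw": -1},{"dx": -0.03,"dy": -0.2,"dz": 0,"ax": 0,"ay": 0,"az": 0,"claw": -1},{"dx": 0,"dy": 0,"dz": 0,"ax": 0,"ay": 0,"az": 0,"claw": -1}])

```text
time_s: 13.02
position: [0.6265, -0.0684, 0.18]
ee_rot: [0.0, 0.073, 0.997, -0.0]
wrist_force: [-0.2, -0.1, -0.4]
grip_width: -0.0001
gripper_force: 0.0
```

Run:
```python
from h import *
s=arm.observe();print(s["position"].round(4),s["wrist_force"].round(2))
for c in("scene","top"):
  im=vision.read_camera(c);cv2.imwrite(f"pics/p_{c}.png",im[:,:,::-1])
  for n,L,p in(("chest",CH,[.646,-.365,-.118]),("wedge",WE,[.614,-.15,-.147])):
    r=vision.cut_out(c,n)
    if r: q,e=fit(c,r[0]["mask"],L,p);print(c,n,r[0]["score"],q.round(4),e)
a=cv2.imread("pics/p_top.png")[110:280,200:430];b=cv2.imread("pics/p_scene.png")[50:220,160:390]
cv2.imwrite("pics/p.png",cv2.resize(np.vstack([a,b]),None,fx=1.75,fy=1.75))
```

```text
[ 0.6265 -0.0684  0.18  ] [-0.15 -0.11 -0.38]
scene chest 0.61 [ 0.6387 -0.3773 -0.2511] 1.3772742416556987
scene wedge 0.74 [ 0.6015 -0.1568  0.0386] 2.1541032451956714
top chest 0.94 [ 0.647  -0.3659 -0.1202] 0.6898348481485617
top wedge 0.62 [ 0.6147 -0.1537 -0.1611] 2.0196901334068906
```

View pics/p.png

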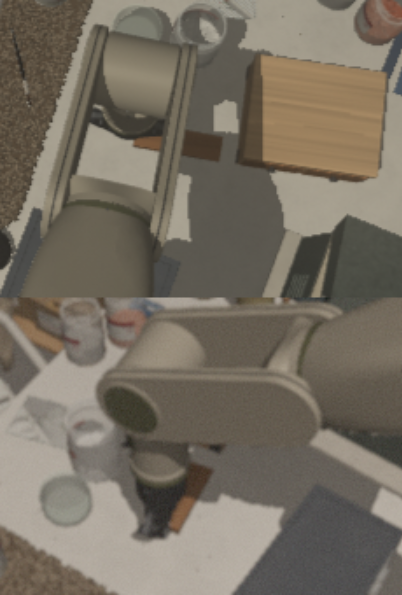

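The chest is unmoved. The wedge's thin edge, at crop (222,137) to (219,161), has moved about 18 mm straight toward the foot. Continuing the push.

Call:
servo_tool(plan=[{"dx": -0.03,"dy": -0.2,"dz": 0,"ax": 0,"ay": 0,"az": 0,"claw": -1},{"dx": -0.03,"dy": -0.2,"dz": 0,"ax": 0,"ay": 0,"az": 0,"claw": -1},{"dx": -0.03,"dy": -0.2,"dz": 0,"ax": 0,"ay": 0,"az": 0,"claw": -1},{"dx": -0.03,"dy": -0.2,"dz": 0,"ax": 0,"ay": 0,"az": 0,"claw": -1},{"dx": -0.03,"dy": -0.2,"dz": 0,"ax": 0,"ay": 0,"az": 0,"claw": -1},{"dx": -0.03,"dy": -0.2,"dz": 0,"ax": 0,"ay": 0,"az": 0,"claw": -1},{"dx": -0.03,"dy": -0.2,"dz": 0,"ax": 0,"ay": 0,"az": 0,"claw": -1},{"dx": -0.03,"dy": -0.2,"dz": 0,"ax": 0,"ay": 0,"az": 0,"claw": -1},{"dx": -0.03,"dy": -0.2,"dz": 0,"ax": 0,"ay": 0,"az": 0,"claw": -1},{"dx": 0,"dy": 0,"dz": 0,"ax": 0,"ay": 0,"az": 0,"claw": -1}])

```text
time_s: 14.15
position: [0.6182, -0.1224, 0.1797]
ee_rot: [0.0, 0.073, 0.997, -0.0]
wrist_force: [0.4, -0.9, 0.2]
grip_width: -0.0
gripper_force: 0.0
```

Run:
```python
from h import *
s=arm.observe();print(s["position"].round(4),s["wrist_force"].round(2))
for c in("top",):
  im=vision.read_camera(c);cv2.imwrite("pics/q.png",cv2.resize(im[120:240,240:430,::-1],None,fx=4,fy=4))
  for n,L,p in(("chest",CH,[.646,-.365,-.118]),("wedge",WE,[.607,-.2,-.147])):
    r=vision.cut_out(c,n)
    if r: q,e=fit(c,r[0]["mask"],L,p);print(c,n,r[0]["score"],q.round(4),e)
```

```text
[ 0.6182 -0.1224  0.1797] [ 0.44 -0.87  0.2 ]
top chest 0.57 [ 0.6471 -0.366  -0.1247] 0.5577919035742126
top wedge 0.82 [ 0.6268 -0.1198 -0.1774] 2.268882510487888
```

View pics/q.png

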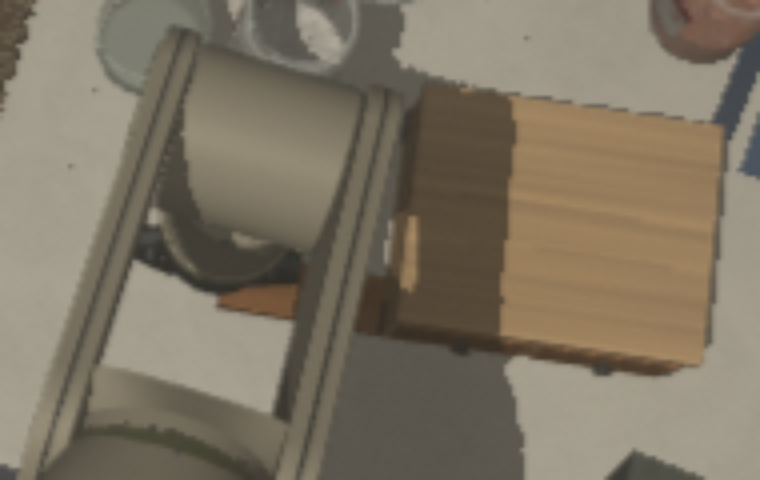

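The wedge tip is about 9 mm past the foot centre, and its edge in the picture, (217,302) to (385,333), is still aligned. I'll push 18 mm more, then creep.

Call:
servo_tool(plan=[{"dx": -0.012,"dy": -0.08,"dz": 0,"ax": 0,"ay": 0,"az": 0,"claw": -1},{"dx": -0.012,"dy": -0.08,"dz": 0,"ax": 0,"ay": 0,"az": 0,"claw": -1},{"dx": -0.012,"dy": -0.08,"dz": 0,"ax": 0,"ay": 0,"az": 0,"claw": -1},{"dx": -0.012,"dy": -0.08,"dz": 0,"ax": 0,"ay": 0,"az": 0,"claw": -1},{"dx": -0.012,"dy": -0.08,"dz": 0,"ax": 0,"ay": 0,"az": 0,"claw": -1},{"dx": -0.012,"dy": -0.08,"dz": 0,"ax": 0,"ay": 0,"az": 0,"claw": -1},{"dx": -0.012,"dy": -0.08,"dz": 0,"ax": 0,"ay": 0,"az": 0,"claw": -1},{"dx": -0.006,"dy": -0.04,"dz": 0,"ax": 0,"ay": 0,"az": 0,"claw": -1},{"dx": 0,"dy": 0,"dz": 0,"ax": 0,"ay": 0,"az": 0,"claw": -1},{"dx": 0,"dy": 0,"dz": 0,"ax": 0,"ay": 0,"az": 0,"claw": -1}])

```text
time_s: 15.13
position: [0.6157, -0.1393, 0.1798]
ee_rot: [0.0, 0.073, 0.997, -0.0]
wrist_force: [0.1, 0.2, -0.5]
grip_width: -0.0001
gripper_force: 0.0
```

Call:
servo_tool(plan=[{"dx": -0.004,"dy": -0.03,"dz": 0,"ax": 0,"ay": 0,"az": 0,"claw": -1},{"dx": -0.004,"dy": -0.03,"dz": 0,"ax": 0,"ay": 0,"az": 0,"claw": -1},{"dx": -0.004,"dy": -0.03,"dz": 0,"ax": 0,"ay": 0,"az": 0,"claw": -1},{"dx": -0.004,"dy": -0.03,"dz": 0,"ax": 0,"ay": 0,"az": 0,"claw": -1},{"dx": -0.004,"dy": -0.03,"dz": 0,"ax": 0,"ay": 0,"az": 0,"claw": -1},{"dx": 0,"dy": 0,"dz": 0,"ax": 0,"ay": 0,"az": 0,"claw": -1},{"dx": 0,"dy": 0,"dz": 0,"ax": 0,"ay": 0,"az": 0,"claw": -1},{"dx": 0,"dy": 0,"dz": 0,"ax": 0,"ay": 0,"az": 0,"claw": -1},{"dx": 0,"dy": 0,"dz": 0,"ax": 0,"ay": 0,"az": 0,"claw": -1},{"dx": 0,"dy": 0,"dz": 0,"ax": 0,"ay": 0,"az": 0,"claw": -1}])

```text
time_s: 15.97
position: [0.6151, -0.1436, 0.1797]
ee_rot: [-0.0, 0.073, 0.997, -0.0]
wrist_force: [0.1, -0.6, -0.1]
grip_width: -0.0003
gripper_force: 0.0
```

Call:
servo_tool(plan=[{"dx": -0.004,"dy": -0.025,"dz": 0,"ax": 0,"ay": 0,"az": 0,"claw": -1},{"dx": -0.004,"dy": -0.025,"dz": 0,"ax": 0,"ay": 0,"az": 0,"claw": -1},{"dx": -0.004,"dy": -0.025,"dz": 0,"ax": 0,"ay": 0,"az": 0,"claw": -1},{"dx": -0.004,"dy": -0.025,"dz": 0,"ax": 0,"ay": 0,"az": 0,"claw": -1},{"dx": -0.004,"dy": -0.025,"dz": 0,"ax": 0,"ay": 0,"az": 0,"claw": -1},{"dx": -0.004,"dy": -0.025,"dz": 0,"ax": 0,"ay": 0,"az": 0,"claw": -1},{"dx": 0,"dy": 0,"dz": 0,"ax": 0,"ay": 0,"az": 0,"claw": -1},{"dx": 0,"dy": 0,"dz": 0,"ax": 0,"ay": 0,"az": 0,"claw": -1},{"dx": 0,"dy": 0,"dz": 0,"ax": 0,"ay": 0,"az": 0,"claw": -1},{"dx": 0,"dy": 0,"dz": 0,"ax": 0,"ay": 0,"az": 0,"claw": -1}])

```text
time_s: 16.8
position: [0.6144, -0.1481, 0.1797]
ee_rot: [0.0, 0.073, 0.997, -0.0]
wrist_force: [0.2, -0.3, 0.2]
grip_width: -0.0001
gripper_force: 0.0
```

Call:
servo_tool(plan=[{"dx": -0.004,"dy": -0.025,"dz": 0,"ax": 0,"ay": 0,"az": 0,"claw": -1},{"dx": -0.004,"dy": -0.025,"dz": 0,"ax": 0,"ay": 0,"az": 0,"claw": -1},{"dx": -0.004,"dy": -0.025,"dz": 0,"ax": 0,"ay": 0,"az": 0,"claw": -1},{"dx": -0.004,"dy": -0.025,"dz": 0,"ax": 0,"ay": 0,"az": 0,"claw": -1},{"dx": -0.004,"dy": -0.025,"dz": 0,"ax": 0,"ay": 0,"az": 0,"claw": -1},{"dx": 0,"dy": 0,"dz": 0,"ax": 0,"ay": 0,"az": 0,"claw": -1},{"dx": 0,"dy": 0,"dz": 0,"ax": 0,"ay": 0,"az": 0,"claw": -1},{"dx": 0,"dy": 0,"dz": 0,"ax": 0,"ay": 0,"az": 0,"claw": -1},{"dx": 0,"dy": 0,"dz": 0,"ax": 0,"ay": 0,"az": 0,"claw": -1},{"dx": 0,"dy": 0,"dz": 0,"ax": 0,"ay": 0,"az": 0,"claw": -1}])

```text
time_s: 17.63
position: [0.6138, -0.1519, 0.1797]
ee_rot: [0.0, 0.073, 0.997, -0.0]
wrist_force: [-0.9, -0.5, 0.2]
grip_width: 0.0002
gripper_force: 0.0
```

Call:
servo_tool(plan=[{"dx": -0.004,"dy": -0.025,"dz": 0,"ax": 0,"ay": 0,"az": 0,"claw": -1},{"dx": -0.004,"dy": -0.025,"dz": 0,"ax": 0,"ay": 0,"az": 0,"claw": -1},{"dx": -0.004,"dy": -0.025,"dz": 0,"ax": 0,"ay": 0,"az": 0,"claw": -1},{"dx": -0.004,"dy": -0.025,"dz": 0,"ax": 0,"ay": 0,"az": 0,"claw": -1},{"dx": 0,"dy": 0,"dz": 0,"ax": 0,"ay": 0,"az": 0,"claw": -1},{"dx": 0,"dy": 0,"dz": 0,"ax": 0,"ay": 0,"az": 0,"claw": -1},{"dx": 0,"dy": 0,"dz": 0,"ax": 0,"ay": 0,"az": 0,"claw": -1},{"dx": 0,"dy": 0,"dz": 0,"ax": 0,"ay": 0,"az": 0,"claw": -1},{"dx": 0,"dy": 0,"dz": 0,"ax": 0,"ay": 0,"az": 0,"claw": -1},{"dx": 0,"dy": 0,"dz": 0,"ax": 0,"ay": 0,"az": 0,"claw": -1}])

```text
time_s: 18.47
position: [0.6133, -0.1548, 0.1797]
ee_rot: [-0.0, 0.073, 0.997, -0.0]
wrist_force: [0.1, 0.0, -0.6]
grip_width: -0.0006
gripper_force: 0.0
```

Call:
servo_tool(plan=[{"dx": -0.004,"dy": -0.025,"dz": 0,"ax": 0,"ay": 0,"az": 0,"claw": -1},{"dx": -0.004,"dy": -0.025,"dz": 0,"ax": 0,"ay": 0,"az": 0,"claw": -1},{"dx": -0.004,"dy": -0.025,"dz": 0,"ax": 0,"ay": 0,"az": 0,"claw": -1},{"dx": 0,"dy": 0,"dz": 0,"ax": 0,"ay": 0,"az": 0,"claw": -1},{"dx": 0,"dy": 0,"dz": 0,"ax": 0,"ay": 0,"az": 0,"claw": -1},{"dx": 0,"dy": 0,"dz": 0,"ax": 0,"ay": 0,"az": 0,"claw": -1},{"dx": 0,"dy": 0,"dz": 0,"ax": 0,"ay": 0,"az": 0,"claw": -1},{"dx": 0,"dy": 0,"dz": 0,"ax": 0,"ay": 0,"az": 0,"claw": -1},{"dx": 0,"dy": 0,"dz": 0,"ax": 0,"ay": 0,"az": 0,"claw": -1},{"dx": 0,"dy": 0,"dz": 0,"ax": 0,"ay": 0,"az": 0,"claw": -1}])

```text
time_s: 19.3
position: [0.6129, -0.1571, 0.1797]
ee_rot: [0.0, 0.073, 0.997, -0.0]
wrist_force: [-0.2, 0.1, -0.2]
grip_width: 0.0001
gripper_force: 0.0
```

Call:
servo_tool(plan=[{"dx": -0.004,"dy": -0.025,"dz": 0,"ax": 0,"ay": 0,"az": 0,"claw": -1},{"dx": -0.004,"dy": -0.025,"dz": 0,"ax": 0,"ay": 0,"az": 0,"claw": -1},{"dx": -0.004,"dy": -0.025,"dz": 0,"ax": 0,"ay": 0,"az": 0,"claw": -1},{"dx": 0,"dy": 0,"dz": 0,"ax": 0,"ay": 0,"az": 0,"claw": -1},{"dx": 0,"dy": 0,"dz": 0,"ax": 0,"ay": 0,"az": 0,"claw": -1},{"dx": 0,"dy": 0,"dz": 0,"ax": 0,"ay": 0,"az": 0,"claw": -1},{"dx": 0,"dy": 0,"dz": 0,"ax": 0,"ay": 0,"az": 0,"claw": -1},{"dx": 0,"dy": 0,"dz": 0,"ax": 0,"ay": 0,"az": 0,"claw": -1},{"dx": 0,"dy": 0,"dz": 0,"ax": 0,"ay": 0,"az": 0,"claw": -1},{"dx": 0,"dy": 0,"dz": 0,"ax": 0,"ay": 0,"az": 0,"claw": -1}])

```text
time_s: 20.13
position: [0.6126, -0.1593, 0.1797]
ee_rot: [-0.0, 0.073, 0.997, -0.0]
wrist_force: [-1.6, 0.9, -0.2]
grip_width: -0.0002
gripper_force: 0.3
```

Call:
servo_tool(plan=[{"dx": -0.004,"dy": -0.025,"dz": 0,"ax": 0,"ay": 0,"az": 0,"claw": -1},{"dx": -0.004,"dy": -0.025,"dz": 0,"ax": 0,"ay": 0,"az": 0,"claw": -1},{"dx": -0.004,"dy": -0.025,"dz": 0,"ax": 0,"ay": 0,"az": 0,"claw": -1},{"dx": 0,"dy": 0,"dz": 0,"ax": 0,"ay": 0,"az": 0,"claw": -1},{"dx": 0,"dy": 0,"dz": 0,"ax": 0,"ay": 0,"az": 0,"claw": -1},{"dx": 0,"dy": 0,"dz": 0,"ax": 0,"ay": 0,"az": 0,"claw": -1},{"dx": 0,"dy": 0,"dz": 0,"ax": 0,"ay": 0,"az": 0,"claw": -1},{"dx": 0,"dy": 0,"dz": 0,"ax": 0,"ay": 0,"az": 0,"claw": -1},{"dx": 0,"dy": 0,"dz": 0,"ax": 0,"ay": 0,"az": 0,"claw": -1},{"dx": 0,"dy": 0,"dz": 0,"ax": 0,"ay": 0,"az": 0,"claw": -1}])

```text
time_s: 20.97
position: [0.6122, -0.1615, 0.1797]
ee_rot: [-0.0, 0.073, 0.997, 0.0]
wrist_force: [-0.9, 3.4, -1.3]
grip_width: 0.0004
gripper_force: 1.2
```

Push force has risen to 3.4 N, so the wedge has met the foot. I'll check the chest hasn't shifted.

Run:
```python
from h import *
s=arm.observe();print(s["position"].round(4),s["wrist_force"].round(2))
for i in range(3):
  vision.read_camera("top")
  r=vision.cut_out("top","chest");q,e=fit("top",r[0]["mask"],CH,[.646,-.365,-.118]);print(r[0]["score"],q.round(4),e, arm.observe()["wrist_force"].round(2))
im=vision.read_camera("top");cv2.imwrite("pics/r.png",cv2.resize(im[120:240,240:430,::-1],None,fx=4,fy=4))
```

```text
[ 0.6122 -0.1615  0.1797] [-0.88  3.4  -1.3 ]
0.95 [ 0.6466 -0.3666 -0.1203] 6.398777815163361 [ 1.34  2.25 -0.09]
0.84 [ 0.6462 -0.3651 -0.1053] 6.799277183379933 [-0.51  2.84  0.33]
0.62 [ 0.6464 -0.3677 -0.1107] 6.347496060809818 [0.65 3.03 0.14]
```

View pics/r.png

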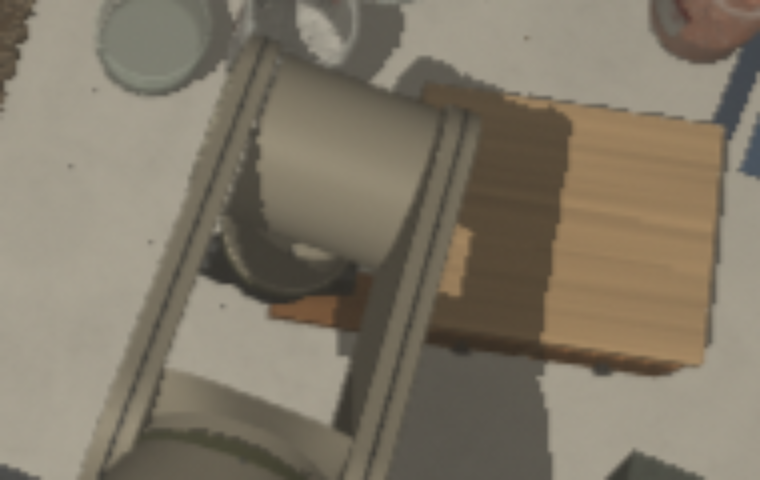

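The chest's far corners, (725,125) and (703,363), haven't moved. I'll back off and press to test.

Call:
servo_tool(plan=[{"dx": 0.03,"dy": 0.2,"dz": 0,"ax": 0,"ay": 0,"az": 0,"claw": -1},{"dx": 0.03,"dy": 0.2,"dz": 0.2,"ax": 0,"ay": 0,"az": 0,"claw": -1},{"dx": 0,"dy": 0,"dz": 0.9,"ax": 0,"ay": 0,"az": 0,"claw": -1},{"dx": 0,"dy": 0,"dz": 1.0,"ax": 0,"ay": 0,"az": 0,"claw": -1},{"dx": 0,"dy": 0,"dz": 1.0,"ax": 0,"ay": 0,"az": 0,"claw": -1},{"dx": 0,"dy": 0,"dz": 0.9,"ax": 0,"ay": 0,"az": 0,"claw": -1},{"dx": -0.19,"dy": -1.0,"dz": 0,"ax": 0,"ay": 0,"az": 0,"claw": -1},{"dx": -0.19,"dy": -1.0,"dz": 0,"ax": 0,"ay": 0,"az": 0,"claw": -1},{"dx": -0.19,"dy": -1.0,"dz": 0,"ax": 0,"ay": 0,"az": 0,"claw": -1},{"dx": -0.1,"dy": -0.7,"dz": 0,"ax": 0,"ay": 0,"az": 0,"claw": -1}])

```text
time_s: 22.15
position: [0.5934, -0.2624, 0.3008]
ee_rot: [0.0, 0.073, 0.997, -0.001]
wrist_force: [-0.2, 0.0, -0.8]
grip_width: 0.0002
gripper_force: 0.0
```

Call:
servo_tool(plan=[{"dx": -0.08,"dy": -0.4,"dz": -0.2,"ax": 0,"ay": 0,"az": 0,"claw": -1},{"dx": 0,"dy": 0,"dz": -0.3,"ax": 0,"ay": 0,"az": 0,"claw": -1},{"dx": 0,"dy": 0,"dz": -0.25,"ax": 0,"ay": 0,"az": 0,"claw": -1},{"dx": 0,"dy": 0,"dz": -0.1,"ax": 0,"ay": 0,"az": 0,"claw": -1},{"dx": 0,"dy": 0,"dz": -0.05,"ax": 0,"ay": 0,"az": 0,"claw": -1},{"dx": 0,"dy": 0,"dz": 0,"ax": 0,"ay": 0,"az": 0,"claw": -1},{"dx": 0,"dy": 0,"dz": 0,"ax": 0,"ay": 0,"az": 0,"claw": -1},{"dx": 0,"dy": 0,"dz": 0,"ax": 0,"ay": 0,"az": 0,"claw": -1},{"dx": 0,"dy": 0,"dz": 0,"ax": 0,"ay": 0,"az": 0,"claw": -1},{"dx": 0,"dy": 0,"dz": 0,"ax": 0,"ay": 0,"az": 0,"claw": -1}])

```text
time_s: 22.98
position: [0.5917, -0.2725, 0.2732]
ee_rot: [0.0, 0.073, 0.997, -0.0]
wrist_force: [-0.7, 1.1, -0.1]
grip_width: -0.0003
gripper_force: 0.0
```

Call:
servo_tool(plan=[{"dx": 0,"dy": 0,"dz": -0.08,"ax": 0,"ay": 0,"az": 0,"claw": -1},{"dx": 0,"dy": 0,"dz": -0.05,"ax": 0,"ay": 0,"az": 0,"claw": -1},{"dx": 0,"dy": 0,"dz": -0.02,"ax": 0,"ay": 0,"az": 0,"claw": -1},{"dx": 0,"dy": 0,"dz": -0.01,"ax": 0,"ay": 0,"az": 0,"claw": -1},{"dx": 0,"dy": 0,"dz": 0,"ax": 0,"ay": 0,"az": 0,"claw": -1},{"dx": 0,"dy": 0,"dz": 0,"ax": 0,"ay": 0,"az": 0,"claw": -1},{"dx": 0,"dy": 0,"dz": 0,"ax": 0,"ay": 0,"az": 0,"claw": -1},{"dx": 0,"dy": 0,"dz": 0,"ax": 0,"ay": 0,"az": 0,"claw": -1},{"dx": 0,"dy": 0,"dz": 0,"ax": 0,"ay": 0,"az": 0,"claw": -1},{"dx": 0,"dy": 0,"dz": 0,"ax": 0,"ay": 0,"az": 0,"claw": -1}])

```text
time_s: 23.82
position: [0.5915, -0.2726, 0.2679]
ee_rot: [-0.0, 0.073, 0.997, -0.0]
wrist_force: [-2.4, 0.5, 3.0]
grip_width: 0.0
gripper_force: 1.5
```

Call:
servo_tool(plan=[{"dx": 0,"dy": 0,"dz": -0.01,"ax": 0,"ay": 0,"az": 0,"claw": -1},{"dx": 0,"dy": 0,"dz": -0.01,"ax": 0,"ay": 0,"az": 0,"claw": -1},{"dx": 0,"dy": 0,"dz": 0,"ax": 0,"ay": 0,"az": 0,"claw": -1},{"dx": 0,"dy": 0,"dz": 0,"ax": 0,"ay": 0,"az": 0,"claw": -1},{"dx": 0,"dy": 0,"dz": 0,"ax": 0,"ay": 0,"az": 0,"claw": -1},{"dx": 0,"dy": 0,"dz": 0,"ax": 0,"ay": 0,"az": 0,"claw": -1},{"dx": 0,"dy": 0,"dz": 0,"ax": 0,"ay": 0,"az": 0,"claw": -1},{"dx": 0,"dy": 0,"dz": 0,"ax": 0,"ay": 0,"az": 0,"claw": -1},{"dx": 0,"dy": 0,"dz": 0,"ax": 0,"ay": 0,"az": 0,"claw": -1},{"dx": 0,"dy": 0,"dz": 0,"ax": 0,"ay": 0,"az": 0,"claw": -1}])

```text
time_s: 24.65
position: [0.5915, -0.2726, 0.2679]
ee_rot: [-0.0, 0.073, 0.997, -0.0]
wrist_force: [-4.7, 1.4, 6.5]
grip_width: 0.0001
gripper_force: 3.3
```

The lid is stiff at z = 0.2679 with 6.5 N, so it stands level with no rock. I'll ease off the sideways load and read the press a few times.

Call:
servo_tool(plan=[{"dx": -0.01,"dy": 0.005,"dz": 0,"ax": 0,"ay": 0,"az": 0,"claw": -1},{"dx": -0.01,"dy": 0,"dz": -0.003,"ax": 0,"ay": 0,"az": 0,"claw": -1},{"dx": 0,"dy": 0,"dz": 0,"ax": 0,"ay": 0,"az": 0,"claw": -1},{"dx": 0,"dy": 0,"dz": 0,"ax": 0,"ay": 0,"az": 0,"claw": -1},{"dx": 0,"dy": 0,"dz": 0,"ax": 0,"ay": 0,"az": 0,"claw": -1},{"dx": 0,"dy": 0,"dz": 0,"ax": 0,"ay": 0,"az": 0,"claw": -1},{"dx": 0,"dy": 0,"dz": 0,"ax": 0,"ay": 0,"az": 0,"claw": -1},{"dx": 0,"dy": 0,"dz": 0,"ax": 0,"ay": 0,"az": 0,"claw": -1},{"dx": 0,"dy": 0,"dz": 0,"ax": 0,"ay": 0,"az": 0,"claw": -1},{"dx": 0,"dy": 0,"dz": 0,"ax": 0,"ay": 0,"az": 0,"claw": -1}])

```text
time_s: 25.48
position: [0.5912, -0.2725, 0.2679]
ee_rot: [0.001, 0.073, 0.997, -0.0]
wrist_force: [-2.1, 1.6, 5.7]
grip_width: 0.0002
gripper_force: 2.6
```

Run:
```python
from h import *
for i in range(5):
  im=vision.read_camera("scene" if i%2 else "top");s=arm.observe();print(s["position"].round(4),s["wrist_force"].round(2))
vision.read_camera("top");r=vision.cut_out("top","wedge")
if r: print(fit("top",r[0]["mask"],WE,[.602,-.245,-.147]))
```

```text
[ 0.5912 -0.2725  0.2679] [-1.45  0.49  5.82]
[ 0.5912 -0.2725  0.2679] [-2.43  1.41  5.07]
[ 0.5912 -0.2725  0.2679] [-1.62  1.37  4.74]
[ 0.5912 -0.2725  0.2679] [-1.64  1.17  5.25]
[ 0.5912 -0.2725  0.2678] [-1.86  1.67  4.84]
(array([ 0.59990109, -0.24710327, -0.16364721]), np.float64(1.885820064552841))
```

Call:
servo_tool(plan=[{"dx": -0.008,"dy": 0.004,"dz": -0.008,"ax": 0,"ay": 0,"az": 0,"claw": -1},{"dx": 0,"dy": 0,"dz": -0.006,"ax": 0,"ay": 0,"az": 0,"claw": -1},{"dx": 0,"dy": 0,"dz": 0,"ax": 0,"ay": 0,"az": 0,"claw": -1},{"dx": 0,"dy": 0,"dz": 0,"ax": 0,"ay": 0,"az": 0,"claw": -1},{"dx": 0,"dy": 0,"dz": 0,"ax": 0,"ay": 0,"az": 0,"claw": -1},{"dx": 0,"dy": 0,"dz": 0,"ax": 0,"ay": 0,"az": 0,"claw": -1},{"dx": 0,"dy": 0,"dz": 0,"ax": 0,"ay": 0,"az": 0,"claw": -1},{"dx": 0,"dy": 0,"dz": 0,"ax": 0,"ay": 0,"az": 0,"claw": -1},{"dx": 0,"dy": 0,"dz": 0,"ax": 0,"ay": 0,"az": 0,"claw": -1},{"dx": 0,"dy": 0,"dz": 0,"ax": 0,"ay": 0,"az": 0,"claw": -1}])

```text
time_s: 26.67
position: [0.5911, -0.2724, 0.2678]
ee_rot: [0.001, 0.073, 0.997, -0.0]
wrist_force: [-1.5, 1.7, 7.0]
grip_width: -0.0001
gripper_force: 3.3
```

Run:
```python
from workcell import arm,vision,ticket
import numpy as np
F=[]
for i in range(8):
  vision.read_camera("top");s=arm.observe();F.append(s["wrist_force"])
f=np.mean(F,0);print(s["position"].round(4),f.round(2),np.round([x[2] for x in F],1))
if 6<f[2]<9: print(ticket.job_done())
```

```text
[ 0.5911 -0.2724  0.2678] [-1.73  1.55  6.73] [7.7 6.5 6.6 6.2 6.4 6.7 6.5 7.2]
the job is handed in; nothing more can be done
None
```

Job handed in at about 27 s: the wedge is under the short foot and the chest stands level. It no longer rocks, with the fingertip still pressing about 6.7 N on that lid corner; the verdict has not been shown to me.

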